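Snap the missing retaining clip onto the axle groove

ROBOT

A 6-joint arm with a two-finger parallel gripper is mounted at the origin on a cart in front of the work surface, level with it; the furniture and walls round the work are solid. World frame = base frame: x ahead of the robot, y to its left, z up, the work surface at z = 0. Lengths are in m, angles in rad, forces in N, time in s.
With the tool pointing down it reaches from about 0.3 to 0.875 m from the base axis. Payload 6.4 kg.
Tool frame: the origin (TCP) lies between the finger pads; the fingertips stand 19 mm ahead of it and the grasp point (between the pads) is the TCP (nose_length is the distance from the TCP to the fingertips, in m); z points along the fingers, y is the line along which they close (so a half turn about z gives the same grasp; the last joint's range is limited). The gripper opens to 88 mm and grips with 3 to 60 N. Pads are 18 mm wide; open, the fingers measure 123 mm over their backs; the gripper's body (75 mm by 187 mm) begins 45 mm behind the grasp point.
Start: joints at [-1.551, 0.181, 1.607, -0, 1.354, -0.206], TCP at [0.129, -0.56, 0.258] pointing down, gripper open.
Joint ranges: [-2.99, 2.99], [-0.89, 2.07], [0.3, 2.58], [-1.14, 4.28], [0, 2.63], [-3.12, 3.12]. Speed limits (rad/s): [2.57, 2.57, 3.01, 3.14, 3.14, 3.14].

INTERFACE

Orientations are given as a unit quaternion [x, y, z, w].
In Python, from cell import get_state, snapshot, sign_off, nose_length gives the robot as it stands.
- The arm moves only by the shell command python3 -m handwheel 'ROWS' [OPENING]. ROWS is JSON, a list of rows, each a list of 2 entries, a list of its own where there are three numbers: the shift along the tool's x, y, z in m, then the turn, a rotation vector about the tool's x, y, z in degrees. A call has 1 to 5 rows; each row shifts and turns the commanded pose from where the row before left it, along the tool's axes as they then stand; what a row does not reach is not made up. A row lasts 1/12 s, in which the tool goes at most 41.7 mm and 7.16 degrees, less where a joint would pass 70% of its speed; a pose out of reach is approached as far as the arm can. A call is refused whole if a number of a shift passes 0.0417 or a number of a turn 7.16, either way. A call with a gripper value outside its range is refused whole. OPENING is the opening, from 0 (shut) to 1 (fully open), set as the call begins (- or left out, the last holds). The fingers move at their own pace and stop on an object; the grip force is fixed at half the most. Time passes only in rows, so rows that do not move let the fingers close. It gives the time, the measured TCP pose, the force, the opening and the grip force at its end, in the units of the state.
- get_state(): the state, without advancing time (a new reading comes with each control period).
- snapshot(name): name is "scene" or "top" or "wrist"; returns a dict with "color" (420x560x3 uint8, red, green, blue), "camera_matrix" (3x3 intrinsics, pixels), "distortion" ([k1, k2, p1, p2, k3] as OpenCV has them; the pictures are not rectified), "origin" and "attitude" of the camera in the world. Camera axes: x right, y down, z forward; pixel columns grow to the right and rows downward; lengths in m; the calibration is good to about 2 mm. A picture is of the moment at which its call begins. There is no depth.
- sign_off(): hands the job in; it is judged then, once.
The state is a dict: "time_s": time; "qpos": joint angles; "qvel": joint speeds; "joint_torque": joint torques, N m; "eef_pos": TCP position; "orientation": TCP orientation; "force": force on the tool from outside, world axes, zero at the start; "ft_torque": the same for the moment, N m; "opening": finger opening in m; "grip_force": force on a finger pad.
Only numpy, scipy, OpenCV 4.12 (cv2) and the standard library are available. Lean on these libraries where they do the work, as an engineer would, in place of code of your own. Each camera call takes 0.05 s, during which the arm holds its last target. There are 200 camera calls.

TASK

A steel axle with a black belt pulley lies in its assembly stand, and one of the two grooves beside the pulley still lacks its retaining clip. Pick up the small open spring clip that fits this axle, with its mouth downward set it over the empty groove, press it straight down until it snaps fully home round the axle, and let go. Leave the larger clip and the closed ring standing where they are.

Things in the scene. Friction and masses are not known exactly. Their poses are not given: they have to be found in the camera images.
- clip: Small open sprung clip, 84 mm tall, standing mouth down on two flared feet (46 mm across y, 18 mm wide along x). Origin: centre of the circle it closes round, 27 mm above its feet. x: shaft direction; y: foot to foot; z: up to its grey tab, 18 (y) x 12 mm (x), 23 to 58 mm above origin: grasp it at 46. The 15 mm mouth springs over a 24 mm shaft at a push of about 8 N. Same when turned half round.
- groove (a point): Centre of the empty groove, on the axle's axis, 60 mm above the bench. x: along the axle, away from the pulley; z up. Shaft here 24 mm thick over 24 mm of length, sides slope to 36 mm. Pulley (44 mm) starts at x = -18 mm; uprights, 82 mm tall, at x = 48 and -108. The other groove (x = -60) has its clip, tab level to -y. Seated: clip origin here, clip x along the axle.
- big_clip: Bystander: larger open clip for a 36 mm shaft, standing mouth down, 102 mm tall, 68 mm across its feet, 18 mm wide along x, same tab. Origin: centre of its circle, 40 mm above the bench. Does not fit this axle. To the left of the work (y over 0.5 m) stand fixed stacks of trays 0.5 m tall: keep the arm clear of them.
- closed_ring: Bystander: closed ring with a 26 mm hole, a flat foot and the same tab, standing upright, 85 mm tall, 34 mm across, 18 mm wide along x. Origin: centre of its hole, 27 mm above the bench. It has no mouth. It stands apart, beyond the tall fixed post (33 mm thick, 1.4 m tall, at x 0.37, y 0.07 m).
Mind the look-alikes: they are no part of the job. Leave any blue look-alike of the clip alone. Leave any yellow look-alike of the part that bears groove alone.

How it is judged:
By the outcome, as a careful person would: the job done as asked, in the order asked, and still so for the second after the job is handed in, with the robot touching nothing.
It also fails if it takes over 35 s, if anything falls off the work surface, if the arm or the gripper's body presses on something with over 40 N, if the wrist force passes 120 N, or if a joint passes its speed limit or range.

## Working session

There is one attempt and no reset: what is moved stays moved. The work goes in short steps, Python scripts to look and compute and a shell command to move; the robot and the scene stay as the last step left them, time stands still between calls to the robot, and variables do not carry over. Pictures are saved under pics/ and viewed, at most 10 in all, crops included, and the job is handed in when it is done.

```bash
ls; mkdir -p pics; cat > h.py <<'E'
import numpy as np, cv2
from scipy.spatial.transform import Rotation as R
from cell import get_state, snapshot
def cam(n):
    s=snapshot(n); np.save
    return s
def rot(s):
    a=np.array(s["attitude"],float)
    return a if a.shape==(3,3) else R.from_quat(a).as_matrix()
def ray(s,px):
    u=cv2.undistortPoints(np.array([[px]],float),np.array(s["camera_matrix"]),np.array(s["distortion"]))[0,0]
    d=rot(s)@np.array([u[0],u[1],1]); return np.array(s["origin"]),d/np.linalg.norm(d)
def onz(s,px,z):
    o,d=ray(s,px); return o+d*(z-o[2])/d[2]
def proj(s,P):
    Rm=rot(s).T; t=-Rm@np.array(s["origin"])
    return cv2.projectPoints(np.array(P,float).reshape(-1,3),cv2.Rodrigues(Rm)[0],t,np.array(s["camera_matrix"]),np.array(s["distortion"]))[0][:,0]
def tri(s1,p1,s2,p2):
    o1,d1=ray(s1,p1);o2,d2=ray(s2,p2)
    A=np.stack([d1,-d2],1); k=np.linalg.lstsq(A,o2-o1,rcond=None)[0]
    a=o1+d1*k[0];b=o2+d2*k[1]; return (a+b)/2,np.linalg.norm(a-b)
def save(n,im): cv2.imwrite("pics/"+n,im[:,:,::-1])
E
python3 - <<'E'
from h import *
import pickle
d={n:snapshot(n) for n in("scene","top")}
pickle.dump(d,open("s0.pkl","wb"))
for n in d: save(n+"0.png",d[n]["color"]); print(n,d[n]["origin"],d[n]["attitude"],d[n]["camera_matrix"])
st=get_state();print(st)
E
```

```text
pics
scene [-0.10479805  0.54490485  0.70289222] [-0.41958124  0.78893109 -0.39764983  0.2083601 ] [[379.71320395   0.         279.06330379]
 [  0.         379.71320395 205.09315155]
 [  0.           0.           1.        ]]
top [0.32968357 0.17144355 1.27400954] [-0.53643332  0.83610184 -0.09564135  0.06344872] [[504.28668708   0.         271.61207712]
 [  0.         504.28668708 207.10535811]
 [  0.           0.           1.        ]]
{'time_s': 0.1, 'qpos': array([-1.55127703e+00,  1.81469864e-01,  1.60788604e+00,  1.67062233e-05,
        1.35375856e+00, -2.06291993e-01]), 'qvel': array([ 9.17792625e-04, -2.89759043e-04, -4.08199140e-03,  6.66109051e-04,
       -7.77692452e-04, -1.96529030e-05]), 'joint_torque': array([ 4.71494113e-04, -4.34822452e+01, -3.42695904e+01,  7.04912958e-02,
        3.40601255e-02, -3.44100351e-05]), 'eef_pos': array([ 0.12875853, -0.55995485,  0.25690905]), 'orientation': array([ 9.93632842e-01,  1.12664089e-01,  7.90751184e-05, -7.56828742e-04]), 'force': array([ 0.30899302, -0.16454001,  0.34663349]), 'ft_torque': array([-0.00743916,  0.01553796, -0.0041053 ]), 'grip_force': 0.0, 'opening': 0.08828989099869192}
```

View pics/scene0.png

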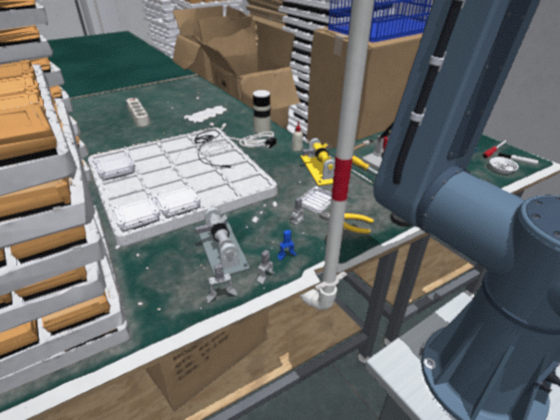

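View pics/top0.png

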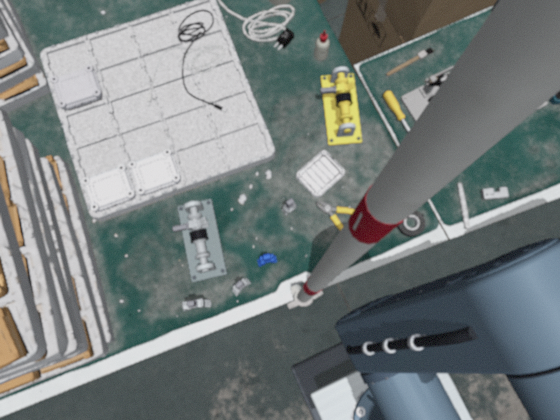

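Candidates in the top/scene views are:
- (240,286)/(265,266): small grey clip, my choice.
- (195,302)/(220,285): wider, big clip.
- (290,205)/(297,208): closed ring, apart from the rest.
- (267,258)/(287,243): blue decoy.
- (180,228): the clip already on the axle.
- (342,105): yellow decoy stand.

I'll check this choice in a close crop.

```bash
python3 - <<'E'
from h import *
import pickle
d=pickle.load(open("s0.pkl","rb"))
t=d["top"]["color"][185:325,160:310]; s=d["scene"]["color"][190:310,190:320]
t=cv2.resize(t,(400,373),interpolation=cv2.INTER_CUBIC)
s=cv2.resize(s,(400,369),interpolation=cv2.INTER_CUBIC)
o=np.zeros((375,800,3),np.uint8);o[:373,:400]=t;o[:369,400:]=s
save("crop0.png",o)
for n,p in dict(clip=(240,286),big=(195,302),ring=(290,205),blue=(267,258),post=(305,293)).items(): print(n,onz(d["top"],p,0.06).round(3))
E
```

```text
clip [0.446 0.206 0.06 ]
big [0.456 0.317 0.06 ]
ring [0.576 0.013 0.06 ]
blue [0.48 0.12 0.06]
post [0.367 0.072 0.06 ]
```

View pics/crop0.png

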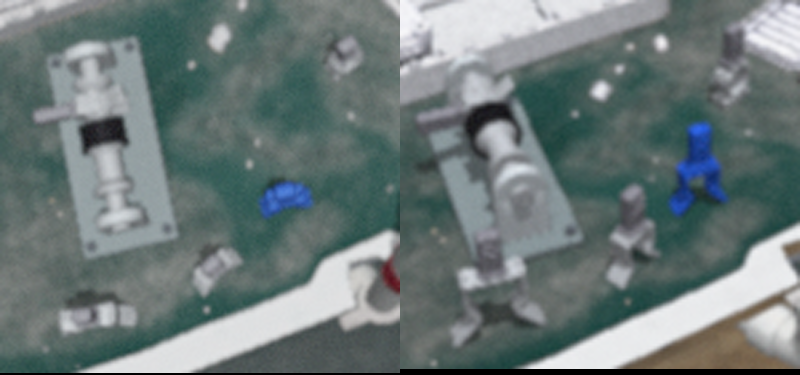

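The crop confirms it: the small narrow-footed clip is at crop (217,262), the big wide clip at (97,315), and the ring, which has no mouth, at (343,52). The empty groove lies between the black pulley (105,133) and the near upright (118,213). The arm has to pass between its base and the post, so I'll first retract and collect kinematic data.

```bash
cat > log.py <<'E'
from h import *
import json
s=get_state()
open("log.jsonl","a").write(json.dumps({k:np.array(s[k]).tolist() for k in s})+"\n")
print(round(s["time_s"],2),s["qpos"].round(3),s["eef_pos"].round(4),R.from_quat(s["orientation"]).as_matrix()[:,1:].T.round(3).tolist(),"F",s["force"].round(1),"op",round(s["opening"],4),round(s["grip_force"],1))
E
python3 log.py
python3 -m handwheel '[[[0,-0.03,-0.01],[0,0,0]],[[0,-0.03,-0.01],[0,0,0]],[[0,-0.03,-0.01],[0,0,0]]]'; python3 log.py
python3 -m handwheel '[[[0,-0.02,-0.03],[0,0,0]],[[0,-0.02,-0.03],[0,0,0]],[[0,0,-0.03],[0,0,0]]]'; python3 log.py
python3 -m handwheel '[[[0.01,0,0],[0,0,-6]],[[0.02,0,0],[0,0,-6]],[[0,0,0],[0,0,0]]]'; python3 log.py
python3 -m handwheel '[[[0,0,0],[5,0,0]],[[0,0,0],[5,0,0]],[[0,0,0],[0,0,0]]]'; python3 log.py
```

```text
0.1 [-1.551  0.181  1.608  0.     1.354 -0.206] [ 0.1288 -0.56    0.2569] [[0.224, -0.975, -0.001], [-0.0, 0.002, -1.0]] F [ 0.3 -0.2  0.3] op 0.0883 0.0
time_s: 0.35
eef_pos: [0.1084, -0.4712, 0.2867]
orientation: [0.994, 0.113, 0.0, -0.001]
force: [-0.9, 0.7, 0.8]
opening: 0.0879
grip_force: 0.0
0.35 [-1.591 -0.052  1.794 -0.     1.403 -0.246] [ 0.1084 -0.4712  0.2867] [[0.224, -0.975, -0.003], [-0.0, 0.003, -1.0]] F [-0.9  0.7  0.8] op 0.0879 0.0
time_s: 0.6
eef_pos: [0.0995, -0.4306, 0.3784]
orientation: [0.994, 0.113, 0.0, -0.001]
force: [0.5, -1.4, -0.1]
opening: 0.0881
grip_force: 0.0
0.6 [-1.613 -0.207  1.75  -0.     1.6   -0.269] [ 0.0995 -0.4306  0.3784] [[0.224, -0.975, -0.002], [-0.0, 0.002, -1.0]] F [ 0.5 -1.4 -0.1] op 0.0881 0.0
time_s: 0.85
eef_pos: [0.1299, -0.4242, 0.3783]
orientation: [0.976, 0.219, 0.0, 0.001]
force: [-0.3, 0.3, -0.7]
opening: 0.0883
grip_force: 0.0
0.85 [-1.543e+00 -2.050e-01  1.749e+00  1.000e-03  1.597e+00 -4.130e-01] [ 0.1299 -0.4242  0.3783] [[0.427, -0.904, 0.001], [0.001, -0.001, -1.0]] F [-0.3  0.3 -0.7] op 0.0883 0.0
time_s: 1.1
eef_pos: [0.1282, -0.4255, 0.3761]
orientation: [0.973, 0.214, -0.019, -0.088]
force: [0.6, -0.1, -1.1]
opening: 0.088
grip_force: 0.0
1.1 [-1.503 -0.073  1.646 -0.065  1.738 -0.371] [ 0.1282 -0.4255  0.3761] [[0.413, -0.893, -0.18], [-0.075, 0.163, -0.984]] F [ 0.6 -0.1 -1.1] op 0.088 0.0
```

```bash
cat > fk.py <<'E'
from h import *
import json
from scipy.optimize import least_squares
RY=lambda a:R.from_euler('y',a).as_matrix(); RZ=lambda a:R.from_euler('z',a).as_matrix()
def fk(q,p,mode=0):
    a1,d1,L2,L3,Lt,dy,ex=p
    A=RZ(q[0]); P=[np.zeros(3)]; x=A@[a1,dy if mode==1 else 0,d1]; P.append(x)
    A=A@RY(q[1]); x=x+A@[0,0,L2]; P.append(x)
    A=A@RY(q[2]); x=x+A@[ex,0,L3]; P.append(x)
    A=A@RZ(q[3]); x=x+A@[0,dy if mode==0 else 0,0]; P.append(x)
    A=A@RY(q[4]); x=x+A@[0,dy if mode==2 else 0,Lt]; P.append(x)
    return np.array(P),A@RZ(q[5])
E
python3 - <<'E'
from fk import *
L=[json.loads(l) for l in open("log.jsonl")]
for mode in (0,1,2):
    f=lambda p:np.concatenate([(fk(l["qpos"],p,mode)[0][-1]-l["eef_pos"])*1000 for l in L]+[(p-[0,.3,.4,.4,.25,.118,0])*.5])
    r=least_squares(f,[0,.3,.4,.4,.25,.118,0]); print(mode,r.x.round(4),np.abs(r.fun[:-7]).max())
for l in L[::4]: print(fk(l["qpos"],r.x)[1].round(3).tolist(),R.from_quat(l["orientation"]).as_matrix().round(3).tolist())
E
```

```text
0 [-0.0084  0.3234  0.445   0.5242  0.299   0.1179  0.0937] 5.4051097256546115
1 [0.     0.3134 0.4382 0.5145 0.2925 0.1178 0.0855] 0.0003239170042745876
2 [-0.0084  0.3234  0.445   0.5242  0.299   0.1179  0.0937] 5.405109740480807
[[-0.224, 0.975, -0.0], [0.975, 0.224, 0.002], [0.001, 0.0, -1.0]] [[0.975, 0.224, -0.0], [0.224, -0.975, 0.002], [0.0, -0.001, -1.0]]
[[-0.413, 0.907, -0.075], [0.893, 0.42, 0.163], [0.18, 0.001, -0.984]] [[0.907, 0.413, -0.075], [0.42, -0.893, 0.163], [0.001, -0.18, -0.984]]
```

```bash
cat >> fk.py <<'E'
P0=[0,0.3134,0.4382,0.5145,0.2925,0.1178,0.0855]
def ik(rho,z):
    f=lambda v:np.array([(lambda X:[X[0]-rho,X[2]-z])(fk([0,v[0],v[1],0,np.pi-v[0]-v[1],0],P0,1)[0][-1])]).ravel()
    r=least_squares(f,[-.3,1.9],bounds=([-.89,.3],[2.07,2.58])); return r.x,np.pi-r.x.sum(),np.linalg.norm(r.fun)
E
python3 - <<'E'
from fk import *
for z in (.25,.3,.35,.4):
  for rho in (.16,.2,.24,.28,.4):
    v,q5,e=ik(rho,z); P=fk([0,*v,0,q5,0],P0,1)[0]; print(z,rho,v.round(2),round(q5,2),"err",round(e,4),"elbow",P[2].round(2),"wrist",P[3].round(2))
E
```

```text
0.25 0.16 [-0.89  2.39] 1.64 err 0.0189 elbow [-0.34  0.12  0.59] wrist [0.18 0.12 0.54]
0.25 0.2 [-0.81  2.36] 1.59 err 0.0 elbow [-0.32  0.12  0.62] wrist [0.2  0.12 0.54]
0.25 0.24 [-0.66  2.29] 1.51 err 0.0 elbow [-0.27  0.12  0.66] wrist [0.24 0.12 0.54]
0.25 0.28 [-0.52  2.22] 1.44 err 0.0 elbow [-0.22  0.12  0.69] wrist [0.28 0.12 0.54]
0.25 0.4 [-0.19  1.99] 1.34 err 0.0 elbow [-0.08  0.12  0.74] wrist [0.4  0.12 0.54]
0.3 0.16 [-0.89  2.29] 1.74 err 0.021 elbow [-0.34  0.12  0.59] wrist [0.18 0.12 0.59]
0.3 0.2 [-0.82  2.27] 1.7 err 0.0 elbow [-0.32  0.12  0.61] wrist [0.2  0.12 0.59]
0.3 0.24 [-0.69  2.21] 1.62 err 0.0 elbow [-0.28  0.12  0.65] wrist [0.24 0.12 0.59]
0.3 0.28 [-0.56  2.14] 1.56 err 0.0 elbow [-0.23  0.12  0.68] wrist [0.28 0.12 0.59]
0.3 0.4 [-0.23  1.92] 1.45 err 0.0 elbow [-0.1   0.12  0.74] wrist [0.4  0.12 0.59]
0.35 0.16 [-0.89  2.19] 1.84 err 0.0182 elbow [-0.34  0.12  0.59] wrist [0.18 0.12 0.64]
0.35 0.2 [-0.82  2.17] 1.79 err 0.0 elbow [-0.32  0.12  0.61] wrist [0.2  0.12 0.64]
0.35 0.24 [-0.7   2.12] 1.72 err 0.0 elbow [-0.28  0.12  0.65] wrist [0.24 0.12 0.64]
0.35 0.28 [-0.58  2.06] 1.66 err 0.0 elbow [-0.24  0.12  0.68] wrist [0.28 0.12 0.64]
0.35 0.4 [-0.26  1.85] 1.55 err 0.0 elbow [-0.11  0.12  0.74] wrist [0.4  0.12 0.64]
0.4 0.16 [-0.89  2.09] 1.94 err 0.0105 elbow [-0.34  0.12  0.59] wrist [0.17 0.12 0.69]
0.4 0.2 [-0.81  2.07] 1.88 err 0.0 elbow [-0.32  0.12  0.62] wrist [0.2  0.12 0.69]
0.4 0.24 [-0.69  2.02] 1.82 err 0.0 elbow [-0.28  0.12  0.65] wrist [0.24 0.12 0.69]
0.4 0.28 [-0.58  1.96] 1.76 err 0.0 elbow [-0.24  0.12  0.68] wrist [0.28 0.12 0.69]
0.4 0.4 [-0.28  1.76] 1.65 err 0.0 elbow [-0.12  0.12  0.73] wrist [0.4  0.12 0.69]
```

```bash
python3 - <<'E'
from h import *
import pickle
d=pickle.load(open("s0.pkl","rb"))
t=d["top"]["color"][190:315,170:270]; o=cv2.resize(t,None,fx=4.8,fy=4.8,interpolation=cv2.INTER_CUBIC)
s=d["scene"]["color"][200:310,195:285]; s=cv2.resize(s,None,fx=3.5,fy=3.5,interpolation=cv2.INTER_CUBIC)
c=np.zeros((600,800,3),np.uint8); c[:600,:480]=o[:600]; c[:s.shape[0],482:482+s.shape[1]]=s
save("crop1.png",c)
E
```

```text
(no output)
```

View pics/crop1.png

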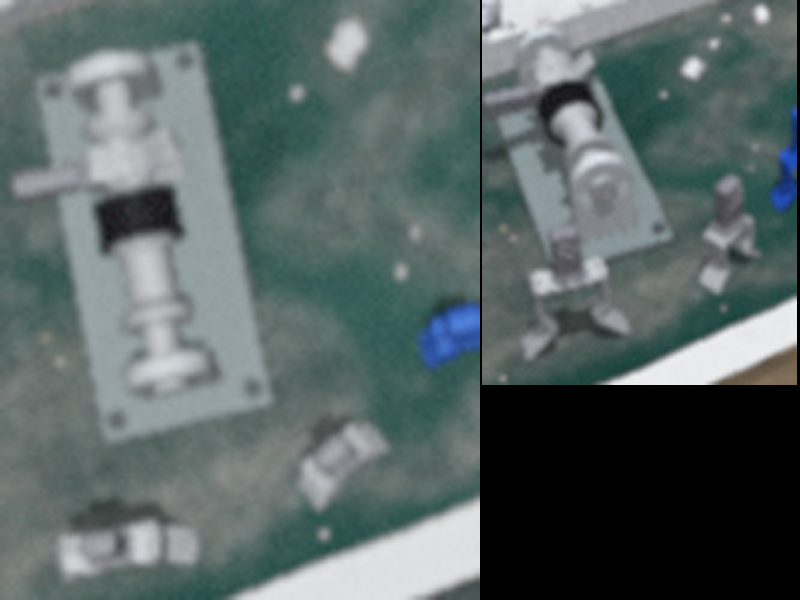

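```bash
python3 - <<'E'
from h import *
import pickle
d=pickle.load(open("s0.pkl","rb")); t=d["top"]; s=d["scene"]
T=lambda x,y:(170+x/4.8,190+y/4.8); S=lambda x,y:(195+(x-482)/3.5,200+y/3.5)
h=[onz(t,T(*p),.006) for p in((52,90),(185,60),(253,388),(117,420))]
c=np.mean(h,0); ax=(h[2]+h[3]-h[0]-h[1]); ax[2]=0; print("hole spacing",np.linalg.norm(h[0]-h[1]),np.linalg.norm(h[1]-h[2])); ax/=np.linalg.norm(ax)
print("plate c",c.round(4),"axis",ax.round(3),np.degrees(np.arctan2(ax[1],ax[0])).round(1),"groove",(c+.03*ax).round(4))
# axle points: pulley silhouette mid (z .06), shaft mids
for n,p in dict(pulT=(139,195),pulB=(143,244),shaft=(150,268),collar=(156,312),thin=(159,335)).items(): 
    X=onz(t,T(*p),.06); print(n,X.round(4),"along",((X-c)@ax-.03).round(4),"lat",(np.cross(ax,X-c)[2]).round(4))
print("scene chk",proj(s,[[*(c+.03*ax)[:2],.06]]), proj(t,[[*(c+.03*ax)[:2],.06]]))
f=[onz(t,T(*p),0.004) for p in((316,492),(375,438))]
print("feet",f,np.linalg.norm(f[0]-f[1]))
for z in(.083,): print("tab",onz(t,T(335,450),z))
print("tab tri",tri(t,T(335,450),s,S(731,182)))
# reprojected model check
m=(f[0]+f[1])/2; print("mid",m, "tab top proj crop",[(( (a-170)*4.8).round(),((b-190)*4.8).round()) for a,b in proj(t,[[m[0],m[1],.085]])], proj(s,[[m[0],m[1],.085]]))
E
```

```text
hole spacing 0.07275299635000347 0.18090797606364778
plate c [0.5993 0.2488 0.006 ] axis [-0.98  0.2   0.  ] 168.5 groove [0.5699 0.2548 0.006 ]
pulT [0.6103 0.2429 0.06  ] along -0.042 lat 0.0036
pulB [0.5862 0.2508 0.06  ] along -0.0168 lat 0.0006
shaft [0.5734 0.2523 0.06  ] along -0.0039 lat 0.0017
collar [0.5515 0.2582 0.06  ] along 0.0187 lat 0.0003
thin [0.5402 0.2613 0.06  ] along 0.0304 lat -0.0005
scene chk [[223.18100542 238.52258051]] [[200.86729816 247.5523809 ]]
feet [array([0.44090027, 0.22314524, 0.004     ]), array([0.45345388, 0.1841569 , 0.004     ])] 0.040959538950141545
tab [0.44859753 0.20343519 0.083     ]
tab tri (array([0.44850045, 0.20320332, 0.08207399]), np.float64(0.0006361911538522466))
mid [0.44717708 0.20365107 0.004     ] tab top proj crop [(np.float64(336.0), np.float64(453.0))] [[266.13141    251.47852638]]
```

Everything fits: hole spacing and pulley offsets match, and the clip tab triangulates to z≈0.082 with a 0.6 mm gap. The clip is at (0.448, 0.2035) with its x at 18°. The groove is at (0.570, 0.2535) with the axle at -11.5°. Next I level the tool, retract to r≈0.234 and check.

```bash

python3 -m handwheel '[[[0,0,0],[-5,0,0]],[[0,0,0],[-5,0,0]],[[0,0,0],[0,0,4]],[[0,0,0],[0,0,4]]]' 0.6 >/dev/null; python3 log.py
python3 -m handwheel '[[[0,-0.035,0],[0,0,0]],[[0,-0.035,0],[0,0,0]],[[0,-0.035,0],[0,0,0]]]'>/dev/null; python3 log.py
python3 -m handwheel '[[[0,-0.035,0],[0,0,0]],[[0,-0.035,0],[0,0,0]],[[0,-0.035,0],[0,0,0]],[[0,0,0],[0,0,0]]]'>/dev/null; python3 log.py
```

```text
1.43 [-1.548e+00 -2.070e-01  1.752e+00  1.000e-03  1.594e+00 -2.670e-01] [ 0.1278 -0.4245  0.3775] [[0.286, -0.958, 0.003], [0.001, -0.003, -1.0]] F [-0.4 -0.6  0.2] op 0.0637 0.0
1.68 [-1.635 -0.484  1.952  0.     1.674 -0.359] [ 0.0974 -0.3233  0.3764] [[0.29, -0.957, -0.001], [0.001, 0.001, -1.0]] F [-0.7 -0.1  1. ] op 0.0527 0.0
2.02 [-1.814 -0.826  2.116 -0.     1.843 -0.535] [ 0.0665 -0.2209  0.3785] [[0.288, -0.958, 0.008], [-0.003, -0.009, -1.0]] F [-0.6  0.1 -0. ] op 0.053 0.0
```

```bash

python3 -m handwheel '[[[0.0281,-0.0017,0],[0,0,-7]],[[0.0281,-0.0017,0],[0,0,-7]],[[0.0281,-0.0017,0],[0,0,-7]],[[0.0281,-0.0017,0],[0,0,-7]],[[0.0281,-0.0017,0],[0,0,-7]]]' >/dev/null; python3 log.py
python3 -m handwheel '[[[0.0281,-0.0017,0],[0,0,-7]],[[0.0281,-0.0017,0],[0,0,-7]],[[0.0281,-0.0017,0],[0,0,-7]],[[0,0,0],[0,0,0]]]' >/dev/null; python3 log.py
```

```text
2.43 [-1.203e+00 -8.120e-01  2.113e+00  1.000e-03  1.839e+00 -5.420e-01] [ 0.1825 -0.1453  0.3771] [[0.789, -0.614, 0.002], [0.001, -0.001, -1.0]] F [ 0.5 -0.5  0.1] op 0.0531 0.0
2.77 [-8.300e-01 -8.170e-01  2.114e+00  2.000e-03  1.843e+00 -5.470e-01] [ 0.222  -0.0671  0.3774] [[0.961, -0.278, 0.002], [0.003, 0.0, -1.0]] F [-0.5  0.1 -0.5] op 0.0531 0.0
```

```bash

python3 -m handwheel '[[[0.0281,-0.0017,0],[0,0,-7]],[[0.0281,-0.0017,0],[0,0,-7]],[[0.0281,-0.0017,0],[0,0,-7]],[[0.0281,-0.0017,0],[0,0,-7]],[[0,0,0],[0,0,0]]]' >/dev/null; python3 log.py
python3 -m handwheel '[[[0.0281,-0.0017,0],[0,0,-7]],[[0.0281,-0.0017,0],[0,0,-7]],[[0.0281,-0.0017,0],[0,0,-7]],[[0.0281,-0.0017,0],[0,0,-7]],[[0.0281,-0.0017,0],[0,0,-7]]]' >/dev/null; python3 log.py
python3 -m handwheel '[[[0,0,0],[0,0,0]]]' >/dev/null; python3 log.py
```

```text
3.18 [-3.490e-01 -8.230e-01  2.116e+00  2.000e-03  1.846e+00 -5.520e-01] [0.226  0.0438 0.3774] [[0.979, 0.203, 0.002], [0.002, 0.001, -1.0]] F [ 0.2 -1.1 -0.8] op 0.0527 0.0
3.6 [ 0.248 -0.827  2.119  0.     1.849 -0.553] [0.1609 0.1622 0.3772] [[0.696, 0.718, 0.001], [0.001, 0.0, -1.0]] F [ 0.7  0.9 -0.8] op 0.0531 0.0
3.68 [ 2.600e-01 -8.290e-01  2.119e+00  2.000e-03  1.851e+00 -5.540e-01] [0.1584 0.1645 0.3775] [[0.687, 0.727, 0.002], [0.001, 0.002, -1.0]] F [-0.6  0.5 -0.8] op 0.0534 0.0
```

```bash

python3 -m handwheel '[[[0,0,0],[0,0,7.1]],[[0,0,0],[0,0,7.1]],[[0,0,0],[0,0,7.1]],[[0,0,0],[0,0,7.1]]]' >/dev/null; python3 log.py
python3 -m handwheel '[[[-0.0066,0.036,0.018],[0,0,0]],[[-0.0066,0.036,0.018],[0,0,0]],[[-0.0066,0.036,0.018],[0,0,0]],[[-0.0066,0.036,0.018],[0,0,0]]]' >/dev/null; python3 log.py
python3 -m handwheel '[[[-0.0066,0.036,0.018],[0,0,0]],[[-0.0066,0.036,0.018],[0,0,0]],[[-0.0066,0.036,0.018],[0,0,0]],[[-0.0066,0.036,0.018],[0,0,0]],[[0,0,0],[0,0,0]]]' >/dev/null; python3 log.py
python3 - <<'E'
from h import *
s=snapshot("wrist");save("w1.png",s["color"])
import pickle;pickle.dump(s,open("w1.pkl","wb"))
print(proj(s,[[.448,.2035,.085],[.448,.2035,.05]]))
E
```

```text
4.02 [ 0.241 -0.827  2.119 -0.     1.85  -0.052] [0.1619 0.1611 0.3773] [[0.957, 0.289, 0.001], [0.001, -0.0, -1.0]] F [ 0.3 -0.3  0.6] op 0.0528 0.0
4.35 [ 0.187 -0.402  2.04  -0.     1.502 -0.112] [0.309  0.1782 0.3045] [[0.956, 0.294, 0.002], [0.002, 0.0, -1.0]] F [0.7 0.2 1.7] op 0.053 0.0
4.77 [ 1.640e-01  3.900e-02  1.831e+00 -1.000e-03  1.282e+00 -1.320e-01] [0.4549 0.1945 0.2255] [[0.956, 0.292, -0.011], [-0.01, -0.002, -1.0]] F [-1.2 -1.  -1.7] op 0.0526 0.0
[[273.08017168 189.76187603]
 [273.82646447 181.04578052]]
```

View pics/w1.png

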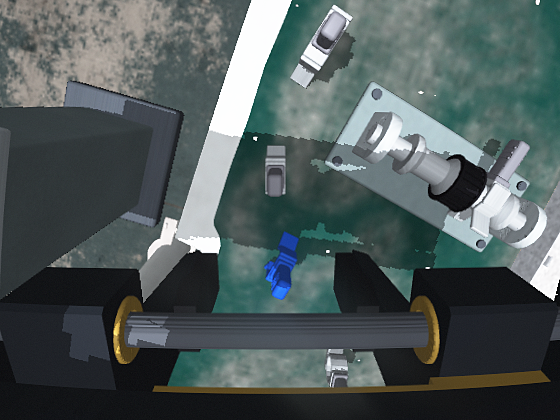

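Wrist view: the small clip's tab is at about (276,182), with feet running vertically, so it is aligned with the fingers. The axle runs from (380,135) to (525,222) with the pulley at (457,182). I'll refine from these.

```bash
python3 - <<'E'
from h import *
import pickle
s=pickle.load(open("w1.pkl","rb")); im=s["color"]
print("tool ", R.from_quat(get_state()["orientation"]).as_matrix()[:,1], get_state()["eef_pos"])
h=cv2.cvtColor(im,cv2.COLOR_RGB2HSV)
def blob(mask,x0,y0,x1,y1):
    m=np.zeros_like(mask); m[y0:y1,x0:x1]=mask[y0:y1,x0:x1]
    c=max(cv2.findContours(m,0,1)[0],key=cv2.contourArea); return c
g=((h[...,1]<60)&(h[...,2]>70)).astype(np.uint8)*255
c=blob(g,255,135,300,205); print("clip",cv2.minAreaRect(c),cv2.boundingRect(c))
b=((im.max(2)<50)).astype(np.uint8)*255
c2=blob(b,420,145,500,215); print("pulley",cv2.minAreaRect(c2))
e=cv2.resize(im[130:210,240:310],None,fx=5.5,fy=5.5,interpolation=cv2.INTER_CUBIC)
e2=cv2.resize(im[95:260,345:555],(400,314),interpolation=cv2.INTER_CUBIC)
o=np.zeros((440,790,3),np.uint8);o[:,:385]=e;o[:314,390:]=e2
save("w1c.png",o)
E
```

```text
tool  [ 0.95597195  0.29329955 -0.00964365] [0.45274872 0.19482599 0.22803354]
clip ((276.9999694824219, 165.99998474121094), (61.99999237060547, 43.99999237060547), 90.0) (255, 135, 45, 63)
pulley ((457.67645263671875, 183.70587158203125), (48.877098083496094, 51.964073181152344), 30.963754653930664)
```

View pics/w1c.png

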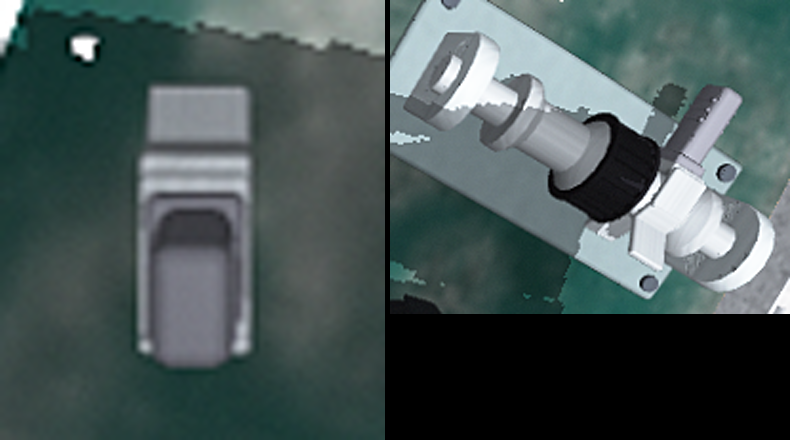

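```bash
python3 - <<'E'
from h import *
import pickle
s=pickle.load(open("w1.pkl","rb"))
C=lambda x,y:(240+x/5.5,130+y/5.5); D=lambda x,y:(345+(x-390)/1.905,95+y/1.905)
print("cam",s["origin"])
a=[onz(s,C(*p),.085) for p in((191,305),(190,255),(190,362))]; v=a[1]-a[2]
print("tab",a[0].round(4),"v",np.linalg.norm(v))
a=[onz(s,C(*p),0.003) for p in((149,88),(248,88))]; v=a[1]-a[0]; print("foot w",np.linalg.norm(v),"dir x",np.degrees(np.arctan2(v[1],v[0])))
a=[onz(s,C(*p),.047) for p in((139,155),(250,155))]; v=a[1]-a[0]; print("body w",np.linalg.norm(v),"dir x",np.degrees(np.arctan2(v[1],v[0])))
h=[onz(s,p,.006) for p in((376,94),(337,161),D(648,284),D(726,173))]
print("sp",np.linalg.norm(h[0]-h[1]),np.linalg.norm(h[1]-h[2]))
c=np.mean(h,0); ax=h[0]+h[1]-h[2]-h[3]; ax/=np.linalg.norm(ax); print("plate",c.round(4),np.degrees(np.arctan2(ax[1],ax[0])),"groove",(c+.03*ax).round(4))
for n,p in dict(pulNear=(575,155),pulFar=(634,185),collarNear=(490,110)).items():
    X=onz(s,D(*p),.06); print(n,X.round(4),((X-c)@ax-.03).round(4),np.cross(ax,X-c)[2].round(4))
E
```

```text
cam [0.43553763 0.26179939 0.35224702]
tab [0.4482 0.2071 0.085 ] v 0.015366200825585275
foot w 0.017688313170732405 dir x 17.028522107903097
body w 0.017481106782362144 dir x 17.046447932087286
sp 0.0728034433236642 0.18315039564646102
plate [0.6004 0.2499 0.006 ] 168.40518523841584 groove [0.571  0.2559 0.006 ]
pulNear [0.5834 0.252  0.06  ] -0.0129 0.0013
pulFar [0.6159 0.2477 0.06  ] -0.0456 -0.001
collarNear [0.5389 0.2588 0.06  ] 0.0321 0.0036
```

```bash

python3 -m handwheel '[[[0.0107,-0.0017,0.02],[0,0,0]],[[0,0,0.035],[0,0,0]],[[0,0,0.035],[0,0,0]],[[0,0,0],[0,0,0]],[[0,0,0],[0,0,0]]]' >/dev/null; python3 log.py
python3 - <<'E'
from h import *
s=snapshot("wrist");print(get_state()["eef_pos"]);st=get_state()
im=s["color"]; print(proj(s,[[.448,.2045,.085],[.448,.2045,.073]]))
save("w2.png",im)
E
```

```text
5.23 [ 0.192  0.135  1.911 -0.     1.098 -0.111] [0.4455 0.2064 0.1435] [[0.955, 0.298, -0.003], [-0.003, -0.001, -1.0]] F [0.4 0.4 0.9] op 0.0528 0.0
[0.44702893 0.207003   0.14535507]
[[280.02463459 244.35842805]
 [279.85856254 236.9685117 ]]
```

View pics/w2.png

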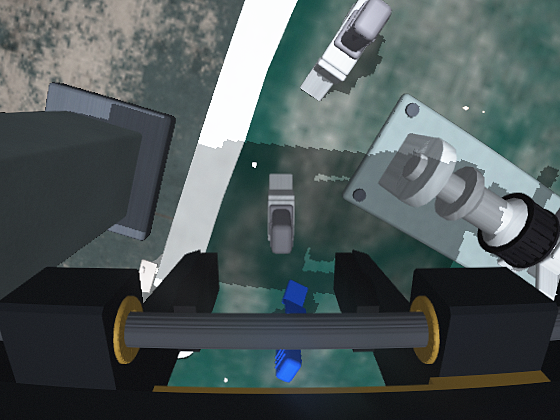

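Wrist view: the clip tab top is at (282,238), centred between the fingers at (190,270) and (365,270). The blue decoy at (290,330) lies outside the fingers' line. Descending to grasp.

```bash

python3 -m handwheel '[[[0,0.001,0.035],[0,0,0]],[[-0.001,0,0.025],[0,0,0]],[[0,0,0.0105],[0,0,0]],[[0,0,0],[0,0,0]],[[0,0,0],[0,0,0]]]' >/dev/null; python3 log.py
python3 -m handwheel '[[[0,0,0],[0,0,0]],[[0,0,0],[0,0,0]]]' 0.1 >/dev/null; python3 log.py
python3 -m handwheel '[[[0,0,0],[0,0,0]],[[0,0,0],[0,0,0]],[[0,0,0],[0,0,0]],[[0,0,0],[0,0,0]]]' 0 >/dev/null; python3 log.py
```

```text
5.7 [ 0.193  0.257  1.936  0.     0.946 -0.113] [0.4488 0.2076 0.0751] [[0.954, 0.301, 0.002], [0.002, 0.0, -1.0]] F [-0.6  1.2  0.5] op 0.0527 0.0
5.87 [ 0.193  0.257  1.936  0.     0.945 -0.113] [0.4491 0.2079 0.0753] [[0.954, 0.301, 0.004], [0.004, 0.001, -1.0]] F [-0.3  0.2  0.9] op 0.0415 0.0
6.2 [ 0.193  0.259  1.938 -0.     0.944 -0.113] [0.4476 0.2076 0.0735] [[0.953, 0.301, 0.0], [0.0, 0.0, -1.0]] F [-0.2  0.   0.6] op 0.0151 0.0
```

```bash

python3 -m handwheel '[[[0,0,0],[0,0,0]],[[0,0,0],[0,0,0]],[[0,0,0],[0,0,0]]]' 0 >/dev/null; python3 log.py
python3 -m handwheel '[[[0,0,-0.03],[0,0,0]],[[0,0,-0.04],[0,0,0]],[[0,0,-0.03],[0,0,0]],[[0,0,0],[0,0,0]]]' >/dev/null; python3 log.py
python3 - <<'E'
from h import *
s=snapshot("wrist");save("w3.png",s["color"])
import pickle;pickle.dump(s,open("w3.pkl","wb"));st=get_state();print(st["eef_pos"],s["origin"])
E
```

```text
6.45 [ 0.193  0.26   1.938  0.     0.944 -0.113] [0.4476 0.2076 0.0733] [[0.954, 0.301, 0.0], [0.0, 0.0, -1.0]] F [-0.2  0.4  1.6] op 0.0116 30.0
6.78 [ 0.193  0.088  1.88   0.     1.163 -0.113] [0.4512 0.2084 0.1794] [[0.953, 0.301, 0.01], [0.01, 0.002, -1.0]] F [1.2 1.  1.3] op 0.0116 30.0
[0.44980717 0.20807323 0.1765473 ] [0.428528   0.27498475 0.30600616]
```

View pics/w3.png

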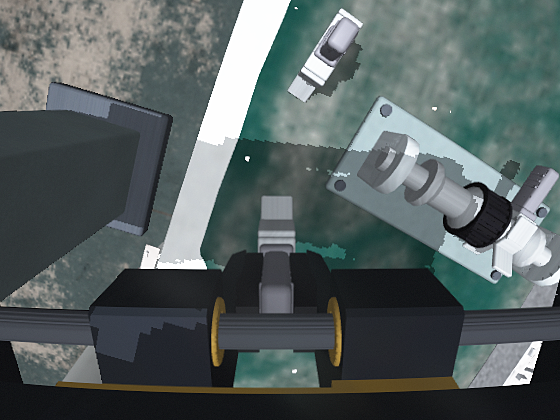

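The clip is held upright and square to the fingers, its tab at (277,280) and its foot outer edge at about (277,196). I'll compute its offset in the hand and the travel to the groove.

```bash
python3 - <<'E'
from h import *
import pickle
s=pickle.load(open("w3.pkl","rb")); st=get_state(); T=R.from_quat(st["orientation"]).as_matrix(); p=np.array(st["eef_pos"])
print(s["color"][185:205,277].mean(1).astype(int), st["eef_pos"])
for px in((277,196),(262,200),(293,200)):
  for z in(-.074,-.07): print(px,z,(T.T@(onz(s,px,p[2]+z)-p)*1000).round(1))
print("collar etc", onz(s,(376,154),.06))
h=[onz(s,q,.006) for q in((386,111),(340,185),(495,275),(541,212))]; c=np.mean(h,0); ax=h[0]+h[1]-h[2]-h[3]; ax/=np.linalg.norm(ax); print(np.linalg.norm(h[0]-h[1]),np.linalg.norm(h[1]-h[2]),"groove",c+.03*ax,np.degrees(np.arctan2(ax[1],ax[0])))
E
```

```text
[ 79  82  82  80  83  82  80  77  75  73  83 124 150 144 145 144 145 144
 143 145] [0.44980717 0.20807323 0.1765473 ]
(277, 196) -0.074 [20.8  2.1 74. ]
(277, 196) -0.07 [21.8  2.  70. ]
(262, 200) -0.074 [18.4 -6.9 73.9]
(262, 200) -0.07 [19.4 -6.7 69.9]
(293, 200) -0.074 [18.4 11.6 74.1]
(293, 200) -0.07 [19.4 11.4 70.1]
collar etc [0.5068931  0.26882895 0.06      ]
0.0727038040833786 0.18313945254398634 groove [0.57153731 0.2557428  0.006     ] 168.3813138330731
```

```bash

python3 -m handwheel '[[[0,0,-0.01],[0,0,7.1]],[[0,0,-0.005],[0,0,7.1]],[[0,0,0],[0,0,7.1]],[[0,0,0],[0,0,7.1]],[[0,0,0],[0,0,0.6]]]' >/dev/null
python3 -m handwheel '[[[0.0178,0.0273,0],[0,0,0]],[[0.0178,0.0273,0],[0,0,0]],[[0.0178,0.0273,0],[0,0,0]],[[0.0178,0.0273,0],[0,0,0]],[[0,0,0],[0,0,0]]]' >/dev/null
python3 -m handwheel '[[[0,0,0],[0,0,0]],[[0,0,0],[0,0,0]]]'>/dev/null; python3 log.py
python3 - <<'E'
from fk import *
q=get_state()["qpos"]; P,A=fk(q,P0,1); print("fk",P[-1].round(4),A.round(3).tolist())
s=snapshot("wrist"); c=snapshot("scene"); t=snapshot("top")
import pickle;pickle.dump((s,c,t),open("p4.pkl","wb"))
print(proj(c,[[.57,.2545,.06],P[-1]]))
o=np.zeros((600,800,3),np.uint8); o[:420,:560]=s["color"]; e=cv2.resize(c["color"][195:285,185:265],(240,270),interpolation=cv2.INTER_CUBIC); o[:270,560:]=e
e=cv2.resize(t["color"][205:285,165:245],(240,240),interpolation=cv2.INTER_CUBIC); o[300:540,560:]=e
save("p4.png",o)
E
```

```text
7.83 [ 0.232  0.354  1.543 -0.     1.249  0.43 ] [0.5673 0.2553 0.1864] [[0.98, -0.197, -0.003], [-0.003, -0.001, -1.0]] F [-1.  -1.3 -0.3] op 0.0114 30.0
fk [0.5673 0.2553 0.1864] [[-0.98, 0.197, -0.003], [0.197, 0.98, -0.001], [0.003, -0.002, -1.0]]
[[223.25683224 238.46077509]
 [219.0038779  198.54956317]]
```

View pics/p4.png

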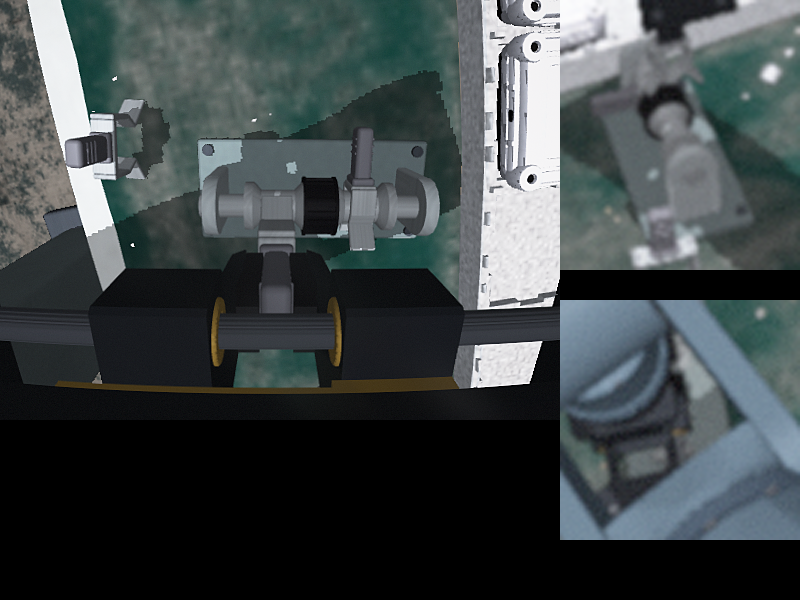

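The clip hangs above the axle with its foot at (277,215), between collar (250) and pulley (302). I'll quantify the alignment with the same camera.

```bash
python3 - <<'E'
from h import *
import pickle
s,c,t=pickle.load(open("p4.pkl","rb")); im=s["color"].astype(int); st=json=None
st=get_state(); T=R.from_quat(st["orientation"]).as_matrix(); p=np.array(st["eef_pos"]); print(p)
g=im.mean(2).astype(int)
for r in(182,206,230): print(r,g[r,240:350].tolist())
f=lambda px,z:(T.T@(onz(s,px,z)-p)*1000).round(1)[:2]
dark=(im.max(2)<60); dark[:,:295]=0; dark[:,350:]=0; dark[:170]=0; dark[245:]=0
ys,xs=np.nonzero(dark); print("pulley px",np.percentile(xs,[1,50,99]),np.percentile(ys,[1,50,99]))
for px in((302,182),(302,230),(344,206),(277.5,190)): print(px,f(px,.06),f(px,.11))
h=[onz(s,q,.006) for q in((208,150),(418,152))]; v=h[0]-h[1]; print("plate dir",np.degrees(np.arctan2(v[1],v[0])),np.linalg.norm(v),"tool y",np.degrees(np.arctan2(T[1,1],T[0,1])))
m=(h[0]+h[1])/2; print("mid holes tool",(T.T@(m-p)*1000).round(1))
E
```

```text
[0.56753214 0.25535276 0.1880325 ]
182 [90, 89, 91, 91, 92, 80, 66, 66, 63, 63, 62, 61, 61, 59, 65, 83, 92, 95, 92, 92, 91, 92, 92, 92, 91, 94, 96, 94, 95, 94, 93, 93, 92, 91, 94, 92, 93, 90, 92, 92, 91, 89, 93, 90, 92, 92, 92, 94, 94, 93, 93, 94, 91, 95, 93, 91, 92, 91, 92, 95, 83, 54, 30, 13, 9, 12, 14, 16, 12, 13, 15, 16, 14, 14, 17, 14, 15, 15, 17, 13, 14, 14, 13, 15, 16, 15, 14, 16, 13, 13, 12, 12, 9, 14, 7, 11, 5, 39, 90, 94, 93, 92, 96, 81, 60, 53, 59, 64, 72, 55]
206 [133, 134, 132, 137, 141, 144, 142, 138, 140, 141, 144, 145, 124, 111, 111, 114, 111, 112, 113, 114, 106, 96, 105, 112, 112, 113, 113, 113, 114, 114, 113, 113, 112, 112, 113, 116, 113, 110, 115, 117, 115, 116, 117, 116, 118, 114, 114, 114, 115, 117, 114, 103, 116, 150, 150, 118, 100, 102, 105, 105, 106, 104, 108, 78, 33, 21, 27, 25, 24, 27, 26, 26, 26, 25, 23, 25, 27, 26, 25, 25, 27, 22, 26, 25, 25, 25, 22, 27, 22, 23, 23, 24, 21, 25, 23, 21, 20, 24, 14, 82, 114, 114, 114, 112, 108, 145, 149, 149, 152, 160]
230 [91, 92, 89, 90, 92, 92, 93, 92, 91, 89, 89, 90, 91, 88, 90, 90, 90, 82, 77, 86, 89, 90, 89, 87, 89, 86, 85, 84, 87, 85, 85, 84, 81, 86, 84, 86, 84, 84, 84, 83, 85, 85, 84, 84, 84, 84, 83, 86, 84, 84, 83, 83, 85, 80, 68, 78, 91, 91, 90, 97, 76, 28, 3, 17, 19, 16, 20, 20, 19, 16, 19, 18, 16, 17, 17, 15, 17, 18, 17, 15, 15, 14, 17, 15, 13, 16, 17, 14, 13, 18, 17, 14, 15, 10, 11, 9, 9, 159, 170, 136, 173, 174, 172, 172, 174, 175, 154, 162, 60, 94]
pulley px [299. 321. 348.] [178. 210. 244.]
(302, 182) [19.2 18.3] [29.2 14.7]
(302, 230) [-17.9  19.1] [-0.5 15.3]
(344, 206) [ 1.  50.1] [14.7 40.2]
(277.5, 190) [13.1  0.4] [24.4  0.3]
plate dir 168.30158265804076 0.18393872238739337 tool y -11.410728267515994
mid holes tool [ 36.1  32.  182. ]
```

Relative to the tool, the pulley face is at y≈+18.5 and the clip centre at y≈+0.3, so it is axially centred. Across the axle I add +2 mm. Descending.

```bash

python3 -m handwheel '[[[0.002,0.0007,0.02],[0,0,0]],[[0,0,0.02],[0,0,0]],[[0,0,0.01],[0,0,0]],[[0,0,0],[0,0,0]]]' >/dev/null; python3 log.py
python3 -m handwheel '[[[0,0,0.005],[0,0,0]],[[0,0,0.005],[0,0,0]],[[0,0,0],[0,0,0]]]' >/dev/null; python3 log.py
python3 -m handwheel '[[[0,0,0.004],[0,0,0]],[[0,0,0],[0,0,0]]]' >/dev/null; python3 log.py
```

```text
8.32 [ 0.235  0.416  1.571 -0.     1.16   0.435] [0.5674 0.2568 0.1357] [[0.98, -0.198, -0.004], [-0.005, -0.001, -1.0]] F [ 0.1  0.  -0.5] op 0.012 30.0
8.57 [0.235 0.427 1.572 0.    1.142 0.435] [0.5697 0.2574 0.1282] [[0.98, -0.199, 0.0], [0.0, 0.0, -1.0]] F [-0.1 -0.9 -0.7] op 0.0118 30.0
8.73 [ 0.235  0.431  1.572 -0.     1.135  0.435] [0.571  0.2576 0.1256] [[0.98, -0.199, 0.003], [0.003, 0.0, -1.0]] F [ 0.3 -1.3  1.8] op 0.0117 30.0
```

```bash

python3 -m handwheel '[[[0,0,0.003],[0,0,0]],[[0,0,0],[0,0,0]]]' >/dev/null; python3 log.py
python3 -m handwheel '[[[0,0,0.003],[0,0,0]],[[0,0,0],[0,0,0]]]' >/dev/null; python3 log.py
python3 -m handwheel '[[[0,0,0.003],[0,0,0]],[[0,0,0],[0,0,0]]]' >/dev/null; python3 log.py
```

```text
8.9 [ 0.235  0.435  1.573 -0.     1.129  0.435] [0.5714 0.2577 0.1231] [[0.98, -0.199, 0.004], [0.004, 0.001, -1.0]] F [ 1.6 -1.   5.1] op 0.0117 30.0
9.07 [ 0.235  0.439  1.575 -0.     1.124  0.435] [0.5711 0.2576 0.1196] [[0.98, -0.199, 0.003], [0.003, 0.0, -1.0]] F [ 2.3 -1.1  3.4] op 0.0116 30.0
9.23 [ 0.235  0.445  1.578 -0.     1.119  0.435] [0.5699 0.2574 0.115 ] [[0.98, -0.199, 0.0], [0.0, 0.0, -1.0]] F [ 1.9  0.2 -1.4] op 0.012 30.0
```

```bash

python3 -m handwheel '[[[0,0,0.003],[0,0,0]],[[0,0,0],[0,0,0]]]' >/dev/null; python3 log.py
python3 -m handwheel '[[[0,0,0.003],[0,0,0]],[[0,0,0],[0,0,0]]]' >/dev/null; python3 log.py
python3 -m handwheel '[[[0,0,0.001],[0,0,0]],[[0,0,0],[0,0,0]],[[0,0,0],[0,0,0]]]' >/dev/null; python3 log.py
```

```text
9.4 [0.235 0.45  1.58  0.    1.114 0.435] [0.5689 0.2573 0.1109] [[0.98, -0.199, -0.002], [-0.002, -0.0, -1.0]] F [ 1.5  0.4 -2.7] op 0.0117 30.0
9.57 [0.235 0.454 1.581 0.    1.108 0.435] [0.569  0.2573 0.1079] [[0.98, -0.199, -0.002], [-0.002, -0.0, -1.0]] F [ 1.   0.1 -5.3] op 0.0118 30.0
9.82 [0.235 0.454 1.581 0.    1.107 0.435] [0.5691 0.2574 0.1074] [[0.98, -0.199, -0.001], [-0.002, -0.0, -1.0]] F [ 0.2 -0.4 -6. ] op 0.012 30.0
```

Force went from +5 (push) to -6, so the clip has snapped and is pulling down toward its seat. I'll follow it down until the force turns positive.

```bash

python3 -m handwheel '[[[0,0,0.001],[0,0,0]],[[0,0,0],[0,0,0]]]' >/dev/null; python3 log.py
python3 -m handwheel '[[[0,0,0.001],[0,0,0]],[[0,0,0],[0,0,0]]]' >/dev/null; python3 log.py
python3 -m handwheel '[[[0,0,0.001],[0,0,0]],[[0,0,0],[0,0,0]]]' >/dev/null; python3 log.py
```

```text
9.98 [0.235 0.455 1.581 0.    1.106 0.435] [0.5694 0.2574 0.1069] [[0.98, -0.199, -0.001], [-0.001, -0.0, -1.0]] F [-1.4  0.2 -4.3] op 0.0114 30.0
10.15 [0.235 0.456 1.581 0.    1.104 0.435] [0.5698 0.2575 0.1063] [[0.98, -0.199, 0.0], [0.0, 0.0, -1.0]] F [ 0.   1.1 -2.2] op 0.0115 30.0
10.32 [ 0.235  0.457  1.581 -0.     1.103  0.435] [0.5698 0.2575 0.1062] [[0.98, -0.199, 0.0], [0.0, -0.0, -1.0]] F [-3.9 -0.5  4.4] op 0.0117 30.0
```

```bash

python3 -m handwheel '[[[0,0,0.001],[0,0,0]],[[0,0,0],[0,0,0]]]' >/dev/null; python3 log.py
python3 -m handwheel '[[[0,0,-0.001],[0,0,0]],[[0,0,0],[0,0,0]],[[0,0,0],[0,0,0]],[[0,0,0],[0,0,0]]]' 0.4 >/dev/null; python3 log.py
python3 -m handwheel '[[[0,0,-0.01],[0,0,0]],[[0,0,-0.02],[0,0,0]],[[0,0,-0.03],[0,0,0]],[[0,0,-0.03],[0,0,0]],[[0,0,0],[0,0,0]]]' >/dev/null; python3 log.py
python3 - <<'E'
from h import *
import pickle
s=snapshot("wrist"); c=snapshot("scene"); pickle.dump((s,c),open("p5.pkl","wb"))
o=np.zeros((420,800,3),np.uint8); o[:,:560]=s["color"]; o[:270,560:]=cv2.resize(c["color"][195:285,185:265],(240,270),interpolation=cv2.INTER_CUBIC)
save("p5.png",o)
E
```

```text
10.48 [ 0.235  0.457  1.581 -0.     1.103  0.435] [0.5699 0.2576 0.106 ] [[0.98, -0.198, 0.0], [0.0, -0.0, -1.0]] F [-6.6 -1.3 10.4] op 0.0116 30.0
10.82 [0.235 0.458 1.582 0.    1.101 0.435] [0.57   0.2575 0.1053] [[0.98, -0.199, 0.001], [0.001, 0.0, -1.0]] F [-0.2 -0.7  0.5] op 0.0347 0.0
11.23 [0.235 0.342 1.523 0.    1.266 0.435] [0.5733 0.2585 0.203 ] [[0.98, -0.199, 0.01], [0.011, 0.003, -1.0]] F [0.5 0.4 0.6] op 0.0354 0.0
```

View pics/p5.png

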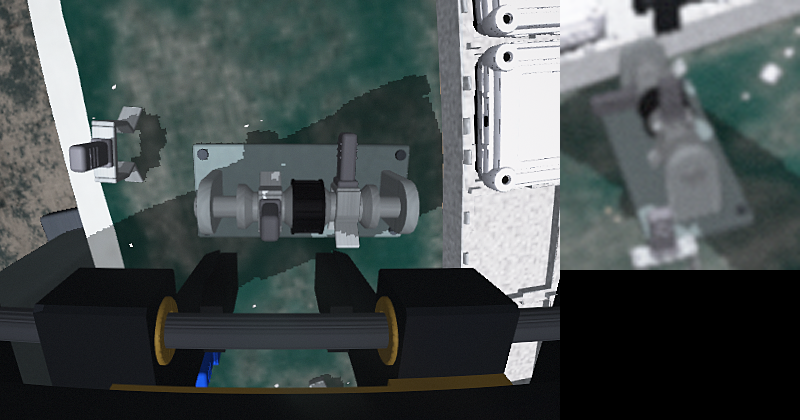

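Wrist view: the clip sits upright on the axle at (270,205), between collar and pulley, with the gripper clear above it. The TCP stopped firmly at z≈0.106, which puts the clip centre at about 0.06, so it is fully home.

```bash
python3 -c "
from h import *;import pickle
s,c=pickle.load(open('p5.pkl','rb'));print(onz(s,(270,230),.118).round(4))
from cell import sign_off;print(sign_off())"
```

```text
[0.5698 0.2562 0.118 ]
the job is handed in; nothing more can be done
None
```

The small clip is snapped onto the empty groove, released with its tab upright, and the job is handed in at about 11 s; the seating is judged from the force profile, the final height and one wrist picture, and the sign-off returned no verdict.

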